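# Open the water filter's cap, whichever way it unscrews

### The job

The water filter on the worktop is due for a new cartridge: take its blue cap off. Nobody remembers which way it unscrews, so try it both ways by its wing grip; one way it stops almost at once, the other way it turns about a sixth of a turn and is then free to lift straight off. Finish while still holding the cap, level and still, about 8 cm above where it sat and over the neck, and leave the things round the filter where they are.

Things in the scene. Friction and masses are not known exactly. Their poses are not given: they have to be found in the camera images.
- filter: worktop water filter, fixed (cannot slide or tip): grey foot 225 x 112 x 14 mm, white front housing (92 mm across, 90 mm high) with the capped neck, and 118 mm behind it a white rear vessel (74 mm across, rounded top at 121 mm); a small tap at the front. Origin on the neck's axis at worktop height; x points from neck to rear vessel, z up.
- cap_grip (a point): middle of the upright wing (48 mm long, 12 thick, 36 high) on top of the loose blue cap; pinch it across its thickness from above. The point is half-way up the wing, 18 mm over the cap's flat top, 136 mm over the worktop when the cap is on. x runs along the wing, y across, z up. It starts lined up with the filter's x within 3 degrees.
- cap: the loose blue cap: ribbed cup 60 mm wide, 26 mm high, 80 to 170 g, with the wing on top; origin on its axis at its lower rim, 44 mm under the middle of the wing, axes as there. Two hidden lugs hold it, with about 2 mm of play sideways and upwards.
- neck (a point): point on the neck's axis at the height of the cap's lower rim when it is on. Seen from above the cap loosens clockwise or anticlockwise, differently from start to start, not visible from outside: one way it stops hard within 15 degrees, the other way it turns easily to a stop at about 65 degrees; from 50 degrees on it lifts straight up, clear of the neck after 25 mm.
- mug: loose dark and white mug, 82 x 114 x 97 mm, stands near the filter; leave it. Origin under its centre.
- jam: loose jam jar with white lid, 66 mm across, 87 mm high, stands near the filter; leave it. Origin under its centre.
- lemon: loose lemon, 78 x 55 x 56 mm, lies behind the filter to one side; leave it. Origin at its underside as built.
- tin: loose flat sardine tin, 63 x 105 x 26 mm, lies behind the filter to one side; leave it. Origin under its centre.
There are look-alikes about, which are no part of the job. What is shaped like the cap but black or green is not meant.

How it is judged:
On the way:
1. the cap is turned loose (more than 40 degrees from where it began) while it still sits on the neck (angle between the x axis of cap_grip and the x axis of filter, either way round above 0.7 rad and z of cap_grip in the frame of filter below 0.141 m and horizontal distance between cap_grip and filter below 0.008 m), for 0.05 s.
At the end, for the whole second after the job is handed in: the cap is held in the fingers, 50 to 140 mm above where it sat, within 60 mm of the neck's axis, level within 17 degrees, still (under 3 cm/s), touching nothing but the fingers (z of cap_grip in the frame of filter between 0.186 and 0.276 m and horizontal distance between cap_grip and filter below 0.06 m and angle between cap_grip's own z axis and vertical below 0.3 rad and contact force between cap and the fingers above 1 N and contact force between cap and filter below 0.1 N and linear speed of cap below 0.03 m/s); the arm keeps its last pose, push and grip.
It fails at once if a thing standing round the filter is pushed more than 25 mm or tipped (distance of any of mug, jam, lemon, tin from where it was at the start of the episode above 0.025 m or angle between any of mug, jam's own z axis and vertical above 0.35 rad).
It also fails if it takes over 38 s, if anything falls off the work surface, if the arm or the gripper's body presses on something with over 40 N, if the wrist force passes 120 N, or if a joint passes its speed limit or range.

### The arm

A 6-joint arm with a two-finger parallel gripper is mounted at the origin on a cart in front of the work surface, level with it; the furniture and walls round the work are solid. World frame = base frame: x ahead of the robot, y to its left, z up, the work surface at z = 0. Lengths are in m, angles in rad, forces in N, time in s.
With the tool pointing down it reaches from about 0.3 to 0.775 m from the base axis. Payload 14.6 kg.
Tool frame: the origin (TCP) lies midway between the tips of the shut fingers; the grasp point (between the pads) lies 19 mm behind it; z points along the fingers, y is the line along which they close (so a half turn about z gives the same grasp; the last joint's range is limited). The gripper opens to 94 mm and grips with 3 to 60 N. Pads are 16 mm wide; open, the fingers measure 119 mm over their backs; the gripper's body (75 mm by 177 mm) begins 78 mm behind the grasp point.
Start: joints at [1.168, 0.3, 1.521, -0, 1.321, -0.067], TCP at [0.181, 0.519, 0.205] pointing down, gripper open.
Joint ranges: [-3.03, 3.03], [-0.79, 2.21], [0.23, 2.52], [-1.04, 4.18], [0, 3.07], [-2.55, 2.55]. Speed limits (rad/s): [2.22, 2.22, 2.57, 3.14, 3.14, 3.14].

### API

Orientations are given as [roll, pitch, yaw] about the fixed x, y, z axes, in that order (R = Rz(yaw) Ry(pitch) Rx(roll)).
In Python, from station import ctrl gives the robot as it stands. The module is installed in compiled form; this text tells all that it offers.
- The arm moves only by the tool servo_tool, never from a script. Its argument "plan" is a list of rows, each a list of 7 numbers: the opening in per cent of the stroke, from 0 (shut) to 100 (fully open), then the shift along the tool's x, y, z in m, then the turn, a rotation vector about the tool's x, y, z in rad. A call has exactly 8 rows; each row shifts and turns the commanded pose from where the row before left it, along the tool's axes as they then stand; what a row does not reach is not made up. A row lasts 1/8 s, in which the tool goes at most 62.5 mm and 10.7 degrees, less where a joint would pass 70% of its speed; a pose out of reach is approached as far as the arm can. A call with a gripper value outside its range is refused whole. The fingers move at their own pace and stop on an object; "force" is the grip in N (left out, the last holds). Time passes only in rows, so rows that do not move let the fingers close, or fill a call up. It gives the time, the measured TCP pose, the force, the opening and the grip force at its end, in the units of the state.
- ctrl.get_obs(): the state, without advancing time (a new reading comes with each control period).
- ctrl.camera(name): name is "side" or "top"; returns a dict with "pixels" (384x512x3 uint8, red, green, blue), "z_map" (384x512 float32, m along the optical axis (not along the pixel's ray), 0 where there is no reading), "mtx" (3x3 intrinsics, pixels), "pose" (4x4, takes a point from camera to world coordinates). Camera axes: x right, y up, looking along -z (the intrinsics and any distortion apply to the point x, -y, -z); pixel columns grow to the right and rows downward; lengths in m; the calibration is good to about 2 mm. A picture is of the moment at which its call begins.
- ctrl.hand_in(): hands the job in; it is judged then, once.
The state is a dict: "time_s": time; "qpos": joint angles; "joint_vel": joint speeds; "tau": joint torques, N m; "ee_pos": TCP position; "eef_rot": TCP orientation; "force": force on the tool from outside, world axes, zero at the start; "moment": the same for the moment, N m; "grip_width": finger opening in m; "grip_force": force on a finger pad.
Only numpy, scipy, OpenCV 4.12 (cv2) and the standard library are available. Lean on these libraries where they do the work, as an engineer would, in place of code of your own. Each camera call takes 0.05 s, during which the arm holds its last target. There are 200 camera calls.

## Working session

There is one attempt and no reset: what is moved stays moved. The work goes in short steps, Python scripts to look and compute and a tool call to move; the robot and the scene stay as the last step left them, time stands still between calls to the robot, and variables do not carry over. Pictures are saved under pics/ and viewed, at most 10 in all, crops included, and the job is handed in when it is done.

Besides the shell and the picture viewer there is one more tool, called after ">>>" by a JSON object that holds its "op" and its "data", one argument or row to a line. servo_tool: Moves the arm, as the interface text tells. Its arguments: {"type":"object","properties":{"plan":{"type":"array","items":{"type":"array","items":{"type":"number"}}},"force":{"type":"number"}},"required":["plan"]}

```bash
mkdir -p pics
cat > h.py <<'E'
import numpy as np, cv2
from station import ctrl
def pts(c):
    z=c["z_map"]; v,u=np.mgrid[:384,:512]; K=c["mtx"]
    P=np.stack([(u-K[0,2])/K[0,0]*z,-(v-K[1,2])/K[1,1]*z,-z,np.ones_like(z)],-1)
    return (P@c["pose"].T)[...,:3]
def save(c,n): cv2.imwrite("pics/"+n,c["pixels"][...,::-1])
def blue(c,lo=(100,110,40),hi=(130,255,255)):
    return cv2.inRange(cv2.cvtColor(c["pixels"],cv2.COLOR_RGB2HSV),lo,hi)>0
E
python3 - <<'E'
from h import *
a=ctrl.camera("side");b=ctrl.camera("top")
cv2.imwrite("pics/a.png",cv2.resize(np.vstack([a["pixels"],b["pixels"]]),(400,600),interpolation=cv2.INTER_AREA)[...,::-1]) 
save(a,"s.png");save(b,"t.png")
for n,c in(("side",a),("top",b)):
    P=pts(c);m=blue(c);k,l,s,ce=cv2.connectedComponentsWithStats(m.astype(np.uint8))
    for i in range(1,k):
        if s[i,4]>60:
            q=P[(l==i)&(c["z_map"]>0)]
            if len(q): print(n,s[i],q.min(0).round(3),q.max(0).round(3),np.median(q,0).round(3))
    print(c["pose"].round(3).tolist())
print(ctrl.get_obs())
E
```

```text
side [274 172  22  26 472] [ 0.397 -0.144  0.008] [0.501 0.065 0.156] [0.473 0.039 0.119]
[[-0.989, -0.078, 0.126, 0.698], [0.147, -0.626, 0.766, 0.827], [0.019, 0.776, 0.631, 0.778], [0.0, 0.0, 0.0, 1.0]]
top [239 224  21  22 366] [0.439 0.006 0.09 ] [0.496 0.062 0.161] [0.468 0.033 0.12 ]
[[0.029, 0.991, -0.134, 0.423], [-1.0, 0.028, -0.011, 0.011], [-0.007, 0.134, 0.991, 1.365], [0.0, 0.0, 0.0, 1.0]]
{'time_s': 0.1, 'qpos': array([ 1.16841349e+00,  3.00391181e-01,  1.52152139e+00,  1.56917755e-05,
        1.32071599e+00, -6.66117546e-02]), 'joint_vel': array([ 0.00010025,  0.00078532, -0.00022094,  0.00131103, -0.00151017,
        0.00095423]), 'tau': array([ 3.28467686e-04, -5.32638180e+01, -3.53286767e+01,  7.09886360e-02,
        2.34214577e-02, -5.71043961e-05]), 'ee_pos': array([0.18113397, 0.51906227, 0.20495542]), 'eef_rot': array([-3.14056005e+00, -8.41188825e-05,  2.80581763e+00]), 'force': array([-0.16006449, -0.63151304, -0.02764381]), 'moment': array([ 0.04878889,  0.0130784 , -0.00286782]), 'grip_force': 0.0, 'grip_width': 0.09401645344225797}
```

View pics/s.png

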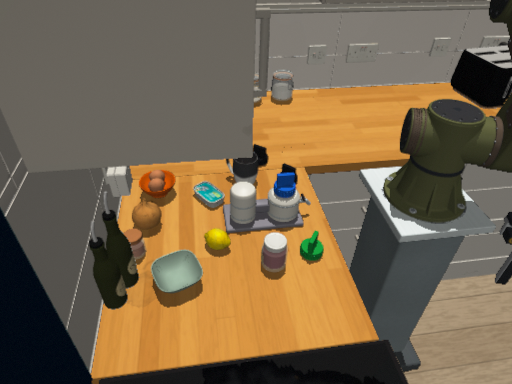

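View pics/t.png

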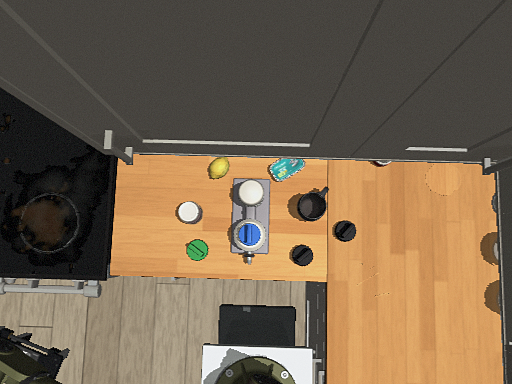

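The side view shows the filter around (260,205) with its blue cap at (285,183). In the top view the cap is at (249,234), the rear vessel at (251,192), the mug at (312,205) and the jam jar at (189,212). The green and black look-alikes stand apart from the filter.

Run:
```python
from h import *
a=ctrl.camera("side");b=ctrl.camera("top")
def ray(c,uv,h):
    K=c["mtx"];d=np.array([(uv[0]-K[0,2])/K[0,0],-(uv[1]-K[1,2])/K[1,1],-1]);R=c["pose"][:3,:3];o=c["pose"][:3,3]
    d=R@d;return o+d*(h-o[2])/d[2]
P=pts(b);m=blue(b)
# wing: high points
w=m&(P[...,2]>.142);d=P[w][:,:2];ang=lambda d:cv2.fitLine(d.astype(np.float32),cv2.DIST_L2,0,.01,.01).ravel()
print("wing",w.sum(),d.mean(0),d.min(0),d.max(0),np.degrees(np.arctan2(*ang(d)[1::-1])))
hs=b["pixels"].astype(int)
n=m&(P[...,2]>.08);cc,r=cv2.minEnclosingCircle(np.argwhere(n)[:,::-1].astype(np.float32));print("cap circ",cc,r,ray(b,cc,.115))
cr=P[m&(P[...,2]>.105)&(P[...,2]<.13)];print("captop",cr[:,2].mean(),(cr.min(0)+cr.max(0))/2)
# rear vessel: points z>.095 near x .55-.64
x,y,z=P[...,0],P[...,1],P[...,2]
v=(z>.085)&(z<.14)&(x>.53)&(x<.66)&(abs(y-.03)<.06);q=P[v];print("vessel",v.sum(),q.min(0),q.max(0),(q.min(0)+q.max(0))/2,q[:,2].max())
f=((z>.007)&(z<.022)&(x>.38)&(x<.68)&(abs(y-.03)<.08));q=P[f][:,:2].astype(np.float32)
print("foot",cv2.minAreaRect(q*1000))
h=(z>.08)&(z<.1)&(np.hypot(x-.468,y-.034)<.06);q=P[h];print("housing",(q.min(0)+q.max(0))/2,q.max(0)-q.min(0))
P2=pts(a);w2=blue(a)&(P2[...,2]>.13)&(P2[...,0]>.43);q=P2[w2];print("side wing",q.mean(0),q.min(0),q.max(0))
hi=P[(z>.2)&(x>.3)&(abs(y)<.4)&(z<1.2)];print("cabinet",hi.min(0),np.median(hi,0))
cv2.imwrite("pics/z.png",np.hstack([cv2.resize(i["pixels"][v0-32:v0+32,u0-32:u0+32],(390,390),interpolation=cv2.INTER_CUBIC) for i,u0,v0 in((a,285,185),(b,249,228))])[...,::-1])
```

```text
wing 83 [0.4714394  0.02845569] [ 0.44616302 -0.41977399] [0.58268658 0.03939726] -75.08253
cap circ (361.0, 205.5) 126.00109100341797 [ 0.55619003 -0.27287984  0.115     ]
captop 0.1186281044859569 [0.46772543 0.03393692 0.11842719]
vessel 541 [ 0.54985576 -0.00165724  0.08610769] [0.62383175 0.06913582 0.13058649] [0.58684375 0.03373929 0.10834709] 0.1305864892014914
foot ((531.0174560546875, 28.983070373535156), (295.2845764160156, 157.38278198242188), 0.12846709787845612)
housing [0.46895261 0.03340844 0.08900724] [0.08759356 0.08788308 0.01788259]
side wing [0.47403708 0.04551409 0.15292941] [0.44633153 0.02669317 0.13018422] [0.69845517 0.82673538 0.77844739]
cabinet [ 0.58138572 -0.39994282  0.43276457] [0.62099397 0.0025667  0.87795452]
```

View pics/z.png

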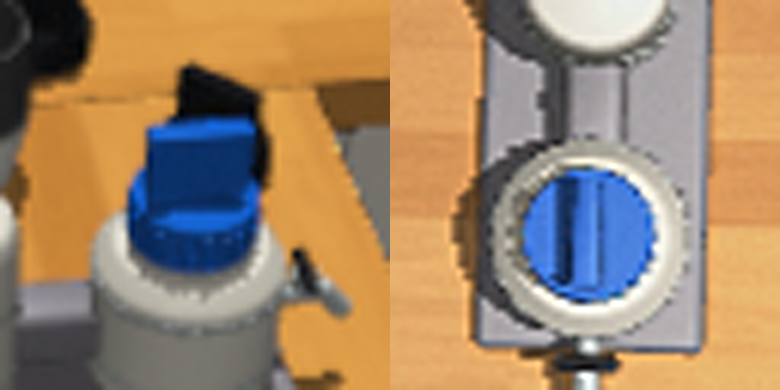

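The cap sits at about (0.469, 0.034). The wing lies along world x and the filter's yaw is about 0. I'm moving over it now.

>>> {"op": "servo_tool", "data": {
  "plan": [
    [60, -0.036, -0.03, 0, 0, 0, 0],
    [60, -0.036, -0.03, 0, 0, 0, 0],
    [60, -0.036, -0.03, 0, 0, 0, 0],
    [60, -0.036, -0.03, 0, 0, 0, 0],
    [60, -0.036, -0.03, 0, 0, 0, 0],
    [60, -0.036, -0.03, 0, 0, 0, 0],
    [60, -0.036, -0.03, 0, 0, 0, 0],
    [60, -0.036, -0.03, 0, 0, 0, 0]
  ],
  "force": 25
}}

```text
time_s: 1.2
ee_pos: [0.3746, 0.1964, 0.2055]
eef_rot: [3.141, 0.0, 2.806]
force: [0.2, 0.6, -0.4]
grip_width: 0.0562
grip_force: 0.0
```

>>> {"op": "servo_tool", "data": {
  "plan": [
    [60, -0.036, -0.0305, 0, 0, 0, 0],
    [60, -0.036, -0.0305, 0, 0, 0, 0],
    [60, -0.036, -0.0305, 0, 0, 0, 0],
    [60, -0.035, -0.0305, 0, 0, 0, 0],
    [60, 0, 0, 0, 0, 0, -0.112],
    [60, 0, 0, 0, 0, 0, -0.112],
    [60, 0, 0, 0, 0, 0, -0.112],
    [60, 0, 0, 0, 0, 0, 0]
  ]
}}

```text
time_s: 2.2
ee_pos: [0.4688, 0.0354, 0.2054]
eef_rot: [3.142, -0.0, 3.141]
force: [0.5, -0.3, -0.3]
grip_width: 0.0563
grip_force: 0.0
```

Run:
```python
from h import *
print(ctrl.get_obs()["qpos"].round(3))
a=ctrl.camera("side");cv2.imwrite("pics/c.png",cv2.resize(a["pixels"][120:250,190:350],(640,520),interpolation=cv2.INTER_CUBIC)[...,::-1])
```

```text
[-0.002  0.121  1.737  0.     1.283 -1.573]
```

View pics/c.png

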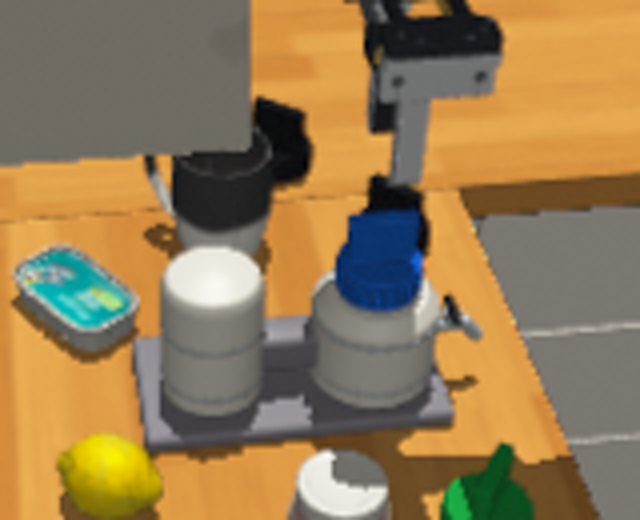

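The fingers straddle the wing; the cap in this crop is at (380,260). I'll descend, pinch the wing and try clockwise first (tool z points down, so a positive turn about it is clockwise from above).

>>> {"op": "servo_tool", "data": {
  "plan": [
    [60, 0, -0.0015, 0.025, 0, 0, 0],
    [60, 0, 0, 0.025, 0, 0, 0],
    [60, 0, 0, 0.02, 0, 0, 0],
    [60, 0, 0, 0.013, 0, 0, 0],
    [60, 0, 0, 0, 0, 0, 0],
    [0, 0, 0, 0, 0, 0, 0],
    [0, 0, 0, 0, 0, 0, 0],
    [0, 0, 0, 0, 0, 0, 0]
  ],
  "force": 25
}}

```text
time_s: 3.25
ee_pos: [0.469, 0.034, 0.1228]
eef_rot: [-3.142, 0.001, -3.141]
force: [0.4, -1.1, -0.1]
grip_width: 0.0298
grip_force: 0.0
```

>>> {"op": "servo_tool", "data": {
  "plan": [
    [0, 0, 0, 0, 0, 0, 0],
    [0, 0, 0, 0, 0, 0, 0],
    [0, 0, 0, 0, 0, 0, 0],
    [0, 0, 0, 0, 0, 0, 0],
    [0, 0, 0, 0, 0, 0, 0],
    [0, 0, 0, 0, 0, 0, 0],
    [0, 0, 0, 0, 0, 0, 0],
    [0, 0, 0, 0, 0, 0, 0]
  ]
}}

```text
time_s: 4.25
ee_pos: [0.4689, 0.0334, 0.1225]
eef_rot: [-3.141, -0.0, -3.141]
force: [-1.1, -5.2, 1.0]
grip_width: 0.0117
grip_force: 25.0
```

```bash
python3 -c "
from h import *
o=ctrl.get_obs();print(o['force'],o['moment'],o['qpos'],o['grip_width'],o['grip_force'])"
```

```text
[-1.11894306 -5.2111678   0.99297232] [-1.23360218  0.23092368 -0.05608463] [-6.14607395e-03  2.14630559e-01  1.83502908e+00 -1.16256795e-03
  1.09197440e+00 -1.57658386e+00] 0.011662279161248481 24.973878264427185
```

>>> {"op": "servo_tool", "data": {
  "plan": [
    [0, 0, -0.001, 0, 0, 0, 0],
    [0, 0, 0, 0, 0, 0, 0.06],
    [0, 0, 0, 0, 0, 0, 0.06],
    [0, 0, 0, 0, 0, 0, 0.06],
    [0, 0, 0, 0, 0, 0, 0.06],
    [0, 0, 0, 0, 0, 0, 0.06],
    [0, 0, 0, 0, 0, 0, 0],
    [0, 0, 0, 0, 0, 0, 0]
  ]
}}

```text
time_s: 5.25
ee_pos: [0.4689, 0.0331, 0.1224]
eef_rot: [3.141, -0.0, 2.843]
force: [0.4, -0.4, 0.5]
grip_width: 0.012
grip_force: 25.0
```

```bash
python3 -c "
from h import *
o=ctrl.get_obs();print(o['force'],o['moment'],o['eef_rot'],o['qpos'],o['grip_width'],o['grip_force'])"
```

```text
[ 0.41619396 -0.35864553  0.5433857 ] [ 0.02037279 -0.08384299 -0.0226812 ] [ 3.14134744e+00 -1.20702296e-05  2.84310786e+00] [-7.67887113e-03  2.14622895e-01  1.83529905e+00  2.68630030e-04
  1.09161198e+00 -1.28011425e+00] 0.012008787897845463 24.987320601940155
```

It has turned 17° clockwise with no resisting moment, so clockwise looks like the loosening way. I'm turning on to about 58°.

>>> {"op": "servo_tool", "data": {
  "plan": [
    [0, 0, 0, 0, 0, 0, 0.1],
    [0, 0, 0, 0, 0, 0, 0.1],
    [0, 0, 0, 0, 0, 0, 0.1],
    [0, 0, 0, 0, 0, 0, 0.1],
    [0, 0, 0, 0, 0, 0, 0.1],
    [0, 0, 0, 0, 0, 0, 0.1],
    [0, 0, 0, 0, 0, 0, 0.1],
    [0, 0, 0, 0, 0, 0, 0.02]
  ]
}}

```text
time_s: 6.25
ee_pos: [0.4689, 0.0331, 0.1224]
eef_rot: [3.142, -0.0, 2.122]
force: [-1.0, -0.4, 0.6]
grip_width: 0.012
grip_force: 25.0
```

```bash
python3 -c "
from h import *
a=ctrl.camera('side')
o=ctrl.get_obs();print(o['force'],o['moment'],o['eef_rot'],o['qpos'],o['grip_width'],o['grip_force'])
cv2.imwrite('pics/d.png',cv2.resize(a['pixels'][120:250,190:350],(640,520),interpolation=cv2.INTER_CUBIC)[...,::-1])"
```

```text
[ 0.1452411   1.08907699 -0.27489447] [-0.01537823 -0.03985092 -0.03318406] [ 3.14157351e+00 -1.53167744e-04  2.12236617e+00] [-7.61188418e-03  2.14645327e-01  1.83529614e+00  1.57753008e-04
  1.09171622e+00 -5.59254451e-01] 0.01185179123063739 24.98806804418564
```

View pics/d.png

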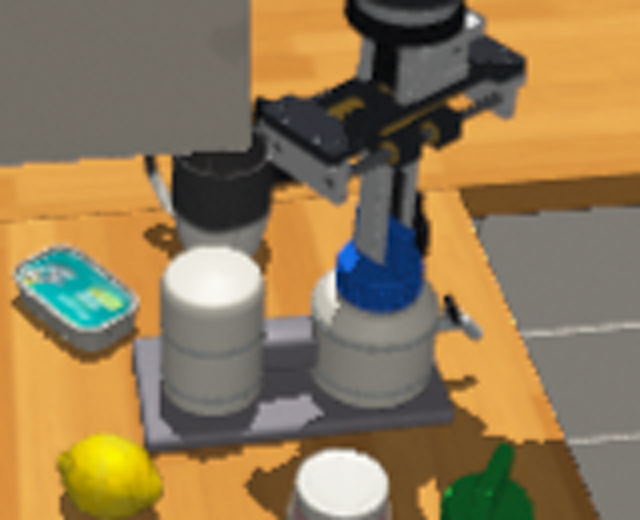

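The cap at (380,270) has turned with the gripper by 58° and is still seated. I'll lift a few mm and check the force.

>>> {"op": "servo_tool", "data": {
  "plan": [
    [0, 0, 0, -0.002, 0, 0, 0],
    [0, 0, 0, -0.002, 0, 0, 0],
    [0, 0, 0, -0.002, 0, 0, 0],
    [0, 0, 0, -0.002, 0, 0, 0],
    [0, 0, 0, 0, 0, 0, 0],
    [0, 0, 0, 0, 0, 0, 0],
    [0, 0, 0, 0, 0, 0, 0],
    [0, 0, 0, 0, 0, 0, 0]
  ],
  "force": 30
}}

```text
time_s: 7.3
ee_pos: [0.4689, 0.033, 0.1304]
eef_rot: [-3.142, -0.0, 2.122]
force: [-0.1, -0.1, -1.4]
grip_width: 0.0119
grip_force: 30.0
```

Only the cap's weight is on the wrist, so it is free. I'm lifting to 80 mm.

>>> {"op": "servo_tool", "data": {
  "plan": [
    [0, 0, 0, -0.012, 0, 0, 0],
    [0, 0, 0, -0.012, 0, 0, 0],
    [0, 0, 0, -0.012, 0, 0, 0],
    [0, 0, 0, -0.012, 0, 0, 0],
    [0, 0, 0, -0.012, 0, 0, 0],
    [0, 0, 0, -0.012, 0, 0, 0],
    [0, 0, 0, 0, 0, 0, 0],
    [0, 0, 0, 0, 0, 0, 0]
  ]
}}

```text
time_s: 8.3
ee_pos: [0.4687, 0.033, 0.2021]
eef_rot: [-3.141, -0.0, 2.122]
force: [0.3, 0.0, -0.8]
grip_width: 0.012
grip_force: 30.0
```

>>> {"op": "servo_tool", "data": {
  "plan": [
    [0, 0, 0, 0, 0, 0, 0],
    [0, 0, 0, 0, 0, 0, 0],
    [0, 0, 0, 0, 0, 0, 0],
    [0, 0, 0, 0, 0, 0, 0],
    [0, 0, 0, 0, 0, 0, 0],
    [0, 0, 0, 0, 0, 0, 0],
    [0, 0, 0, 0, 0, 0, 0],
    [0, 0, 0, 0, 0, 0, 0]
  ]
}}

```text
time_s: 9.3
ee_pos: [0.4689, 0.033, 0.2024]
eef_rot: [-3.142, -0.0, 2.122]
force: [1.2, -0.2, -0.5]
grip_width: 0.0116
grip_force: 30.0
```

```bash
python3 -c "
from h import *
a=ctrl.camera('side')
cv2.imwrite('pics/e.png',cv2.resize(a['pixels'][120:250,190:350],(640,520),interpolation=cv2.INTER_CUBIC)[...,::-1])"
```

```text
(no output)
```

View pics/e.png

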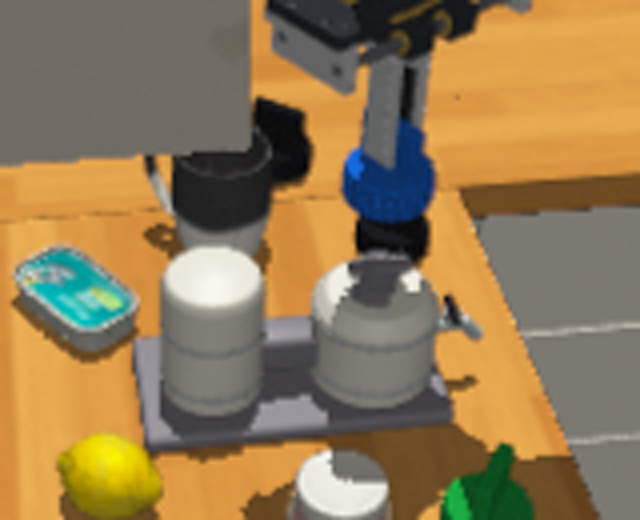

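The cap at (390,180) hangs level in the fingers, well clear of the neck at (380,280), and the things round the filter haven't moved.

```bash
python3 -c "
from station import ctrl
print(ctrl.hand_in())"
```

```text
the job is handed in; nothing more can be done
None
```

The blue cap unscrewed clockwise (turned about 58°) and the job is handed in, with the gripper holding the cap level and still about 8 cm above the neck; nothing round the filter appears to have moved, and no verdict came back.

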